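# Unfold the clamp crank and pinch down the sharpener

## Task

Clamp the pencil sharpener down so that it can be used: first unfold the yellow grip of the red clamp's crank until it stands upright, then wind the crank clockwise (seen from above) until the rubber tip presses firmly on the sharpener's foot, which is when the grip takes about 6 N more push than it does running free. Do not overtighten, do not shift the sharpener or disturb the mug, jar and pencil tin, and let go leaving the grip standing up.

Things in the scene. Friction and masses are not known exactly. Their poses are not given: they have to be found in the camera images.
- sharpener: Aluminium hand-crank pencil sharpener, loose, about 0.75 kg, 100 mm high. Origin under its base plate (70 mm in x, -80 to +50 mm in y, 12 mm thick, flat on the cart's top). Housing and its own little crank lie at -21 to +79 mm in y; the bare part of the plate at negative y is the foot under the clamp's rubber tip.
- foot_top (a point): Point on the top of the sharpener's foot, 55 mm in -y and 12 mm up from the sharpener's origin; the tip lands within 6 mm of it. Once it touches, each 0.1 rad of crank presses 11 to 12 N harder on the foot and adds about 2 N to the push at the grip. Firm is 20 to 45 N on the foot (32 N best: about 6 N extra at the grip, some 0.3 rad after touching); over 60 N damages it.
- clamp: Red hold-down clamp fixed to the cart. Origin on its upright spindle axis at base height (0 to 5 mm above the cart's top); z up. Its post stands 64 mm from the spindle in its -y; the clamp's top is 118 mm above the origin, and nothing but the crank stands higher. The sharpener (lower than the crank) is on its +y side.
- crank (a joint): Crank angle about the upright spindle, rad, growing clockwise seen from above; starts within 0.3 of 0; stops at -0.5 and 4.0. At 0 the arm points 1.2 rad anticlockwise of the clamp's x. A friction brake (0.50 N m: 9 N at the grip, 55 mm from the axis) holds it where it is left. Each radian lowers the presser 10 mm; the tip touches 0.6 to 2.5 rad from the start, differing every time.
- spindle (a point): Point on the spindle axis at the height of the pin, 140 mm above the clamp's origin (the crank's centre of turning). Its x axis points along the crank arm to the pin, z up. The push at the grip is best compared in one way throughout (always moving slowly, or always just after a small step): held still, the brake lets 2 to 4 N of it relax.
- pin (a point): The fold hinge at the outer end of the crank arm, 55 mm from the spindle axis, 140 mm above the clamp's origin. Its x axis points outward along the arm, y is the pin's axis, z up. The steel arm below is 16 mm wide, its top 12 mm below this point; two lugs 19 mm apart over their outsides rise 6 mm above it.
- fold (a joint): Angle of the folding grip about the pin, rad: 0 folded flat along the arm with its free end towards the spindle, pi/2 upright, stop at 1.6; starts at 0 to 0.2. Slight friction keeps it where it is left (about 1.5 N at the grip); upright means over 1.35. Pushes along the arm can fold it back; pushes across the arm cannot.
- grip_mid (a point): Middle of the yellow grip sleeve, on its axis, 37 mm from the pin. The sleeve is 16 mm thick, 46 mm long (14 to 60 mm from the pin) and spins freely on its steel stem.
- grip_end (a point): Free end of the grip, on its axis, 60 mm from the pin.
- presser: Steel presser, 18 mm thick, lowered by the spindle; origin at the centre of its lower end. The black rubber tip (26 mm across, 12 mm thick) hangs from it on a brass thread set by hand: the tip's underside is 26 to 32 mm below this origin, differing every time and not measured. The tip is sprung, so the presser itself keeps going down when the tip has touched; joint crank tells how far.
- mug: Navy ceramic mug, 82 mm across, 92 mm high; origin under its centre. To be left alone.
- jar: Clear glass jar with rubber bands, 80 mm across, 98 mm high; origin under its centre. To be left alone.
- pencil_tin: Green tin with pencils, 70 mm across, 160 mm high with the pencils; origin under its centre. To be left alone.
Not all that is in view belongs to the job. Leave any pink or purple look-alike of the sharpener alone.

How it is judged:
By the outcome, as a careful person would: the job done as asked, in the order asked, and still so for the second after the job is handed in, with the robot touching nothing.
It also fails if it takes over 72 s, if anything falls off the work surface, if the arm or the gripper's body presses on something with over 40 N, if the wrist force passes 120 N, or if a joint passes its speed limit or range.

## Robot

A 6-joint arm with a two-finger parallel gripper is mounted at the origin on the work surface. World frame = base frame: x ahead of the robot, y to its left, z up, the work surface at z = 0. Lengths are in mm, angles in rad, forces in N, time in s.
With the tool pointing down it reaches from about 300 to 775 mm from the base axis. Payload 14.6 kg.
Tool frame: the origin (TCP) lies on the front face of the gripper's body, between the roots of the fingers; the fingertips stand 97 mm ahead of it and the grasp point (between the pads) lies 78 mm ahead of it; z points along the fingers, y is the line along which they close (so a half turn about z gives the same grasp; the last joint's range is limited). The gripper opens to 94 mm and grips with 3 to 60 N. Pads are 16 mm wide; open, the fingers measure 119 mm over their backs; the gripper's body (75 mm by 177 mm) begins 78 mm behind the grasp point.
Start: joints at [1.118, 0.3, 1.521, -0, 1.321, -0.067], TCP at [206.962, 509.565, 302.646] pointing down, gripper open.
Joint ranges: [-3.03, 3.03], [-0.79, 2.21], [0.23, 2.52], [-1.04, 4.18], [0, 3.07], [-2.55, 2.55]. Speed limits (rad/s): [2.22, 2.22, 2.57, 3.14, 3.14, 3.14].

## Interface

Orientations are given as [roll, pitch, yaw] about the fixed x, y, z axes, in that order (R = Rz(yaw) Ry(pitch) Rx(roll)).
In Python, from cell import * gives the robot as it stands.
- The arm moves only by the tool carry_out, never from a script. Its arguments are lists of equal length, an entry for each row: "slide": the shift along the world's x, y, z scaled (see below), a list of three; "dr": the turn, a rotation vector about the world's x, y, z scaled (see below), a list of three; "gripper": the opening in per cent of the stroke, from 0 (shut) to 100 (fully open). A call has 1 to 10 rows; each row is the pose to reach, as a shift and turn from the pose commanded when the call began, turning the shorter way round; what a row does not reach only later rows make up. The controller multiplies each number of a shift by 0.25 m and each number of a turn by 360 degrees. A row lasts 1/12 s, in which the tool goes at most 41.7 mm and 7.16 degrees, less where a joint would pass 70% of its speed; a pose out of reach is approached as far as the arm can. A call with a number of a shift or a turn outside -1 to 1 is refused whole. A call with a gripper value outside its range is refused whole. The fingers move at their own pace and stop on an object; "newtons" is the grip in N (left out, the last holds). Time passes only in rows, so rows that repeat a pose let the fingers close. It gives the time, the measured TCP pose, the force, the opening and the grip force at its end, in the units of the state.
- read_state(): the state, without advancing time (a new reading comes with each control period).
- camera(name): name is "scene" or "top" or "wrist"; returns the picture (384x512x3 uint8, red, green, blue); there is no depth.
- camera_model(name): a dict with "vfov" (degrees; the focal length in pixels is half the picture's height over the tangent of half this angle, whatever the lens; pixels are square), "cx", "cy" (the principal point, pixels), "k1" (the pictures are not rectified: a ray, as slopes to the right and down, at radius r is drawn at 1 + k1 r^2 times it, then the intrinsics apply), "R" (3x3) and "t" (3): a world point X has camera coordinates R X + t. Camera axes: x right, y down, z forward; pixel columns grow to the right and rows downward; lengths in mm; the calibration is good to about 2 mm. A picture is of the moment at which its call begins: read the wrist's pose just before it. camera_model takes no time and is no camera call; for the wrist camera it gives the pose at the moment of the call.
- sign_off(): hands the job in; it is judged then, once.
The state is a dict: "clock": time; "joints": joint angles; "qd": joint speeds; "effort": joint torques, N m; "eef_pos": TCP position; "eef_rot": TCP orientation; "wrist_force": force on the tool from outside, world axes, zero at the start; "moment": the same for the moment, N m; "finger_gap": finger opening in mm; "finger_force": force on a finger pad.
Only numpy, scipy, OpenCV 4.12 (cv2) and the standard library are available. Lean on these libraries where they do the work, as an engineer would, in place of code of your own. Each camera call takes 0.05 s, during which the arm holds its last target. There are 200 camera calls.

## Working session

There is one attempt and no reset: what is moved stays moved. The work goes in short steps, Python scripts to look and compute and a tool call to move; the robot and the scene stay as the last step left them, time stands still between calls to the robot, and variables do not carry over. Pictures are saved under pics/ and viewed, at most 10 in all, crops included, and the job is handed in when it is done.

Besides the shell and the picture viewer there is one more tool, called after ">>>" as name(argument=value, ...), one argument or row to a line, values as JSON. carry_out: Moves the arm, as the interface text tells. Its arguments: {"type":"object","properties":{"slide":{"type":"array","items":{"type":"array","items":{"type":"number","minimum":-1,"maximum":1}}},"dr":{"type":"array","items":{"type":"array","items":{"type":"number","minimum":-1,"maximum":1}}},"gripper":{"type":"array","items":{"type":"number"}},"newtons":{"type":"number"}},"required":["slide","dr","gripper"]}

```bash
mkdir -p pics
python3 - <<'E'
from cell import *
import cv2,numpy as np
s=read_state();print(s)
for n in ("scene","top"):
    im=camera(n);cv2.imwrite(f"pics/{n}0.png",im[...,::-1]);m=camera_model(n);print(n,m)
a=cv2.imread("pics/scene0.png");b=cv2.imread("pics/top0.png")
cv2.imwrite("pics/s0.png",cv2.resize(a,(800,600),interpolation=cv2.INTER_CUBIC))
cv2.imwrite("pics/t0.png",cv2.resize(b,(800,600),interpolation=cv2.INTER_CUBIC))
E
```

```text
{'clock': 0.0, 'joints': array([ 1.11839065e+00,  3.00498323e-01,  1.52156695e+00,  1.44223513e-05,
        1.32069744e+00, -6.65958544e-02]), 'qd': array([-0.00035574,  0.00053165, -0.00046188,  0.00095684,  0.00080971,
        0.00090329]), 'effort': array([ 1.46335533e-03, -5.31831300e+01, -3.52735019e+01,  7.08899321e-02,
        2.44269107e-02, -1.53652604e-04]), 'eef_pos': array([206.90581167, 509.4431553 , 302.07730694]), 'eef_rot': array([-3.14042612e+00, -9.18019885e-05,  2.75577920e+00]), 'wrist_force': array([ 0.22391949, -0.63924019,  0.5299242 ]), 'moment': array([-0.02347991,  0.03169084,  0.00826818]), 'finger_force': 0.0, 'finger_gap': 93.98961982091544}
scene {'vfov': 47.65311707663994, 'cx': 255.5156265188715, 'cy': 192.72776943607062, 'k1': -0.16955065912607084, 'R': array([[ 0.71212066,  0.70205597,  0.00125934],
       [ 0.48017206, -0.48574563, -0.73040125],
       [-0.51217084,  0.52073852, -0.68301715]]), 't': array([-359.58593501, -151.62011396, 1489.84658041])}
top {'vfov': 57.599219888196416, 'cx': 256.13042392910137, 'cy': 192.44967559097864, 'k1': 0.0007060455889843081, 'R': array([[-0.00263921, -0.99997637, -0.00634796],
       [-0.98251921,  0.00377467, -0.18612297],
       [ 0.18614253,  0.00574577, -0.98250595]]), 't': array([  11.63358903,  489.37103568, 1115.02043859])}
```

View pics/s0.png

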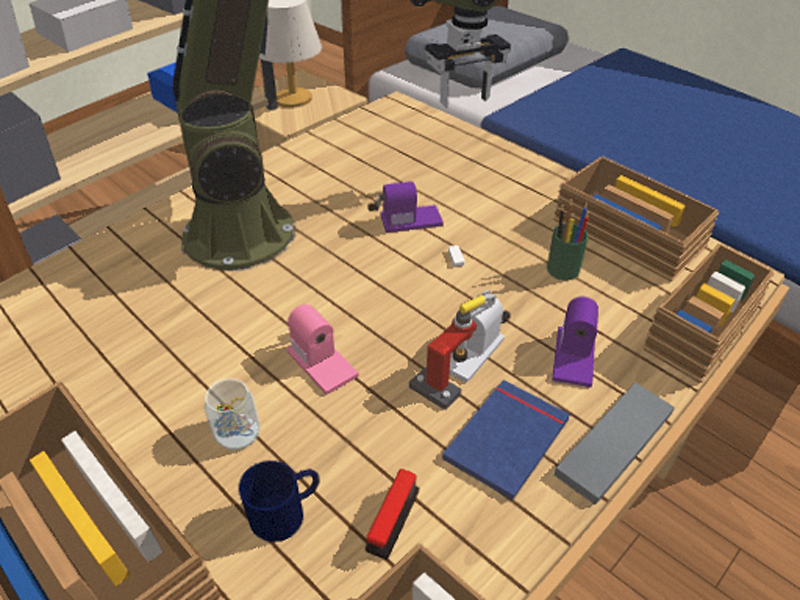

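View pics/t0.png

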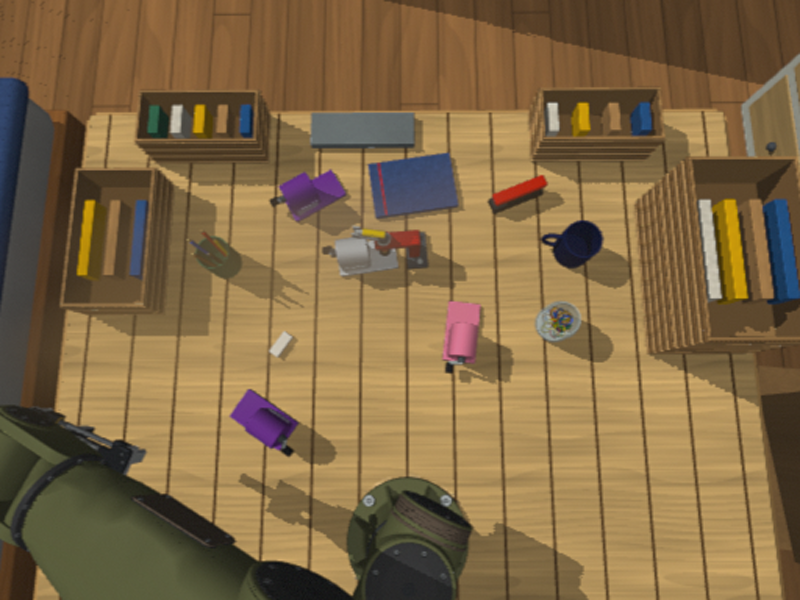

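```bash
cat > h.py <<'E'
from cell import *
import cv2,numpy as np
from scipy.optimize import least_squares
def K(m):
    f=192/np.tan(np.radians(m["vfov"]/2));return f
def proj(m,X):
    c=np.asarray(X)@np.array(m["R"]).T+m["t"];s=c[...,:2]/c[...,2:];r2=(s**2).sum(-1,keepdims=True)
    return s*(1+m["k1"]*r2)*K(m)+[m["cx"],m["cy"]]
def ray(m,p):
    d=(np.asarray(p,float)-[m["cx"],m["cy"]])/K(m);s=d.copy()
    for _ in range(20): s=d/(1+m["k1"]*(s@s))
    R=np.array(m["R"]);v=R.T@np.r_[s,1];return -R.T@m["t"],v/np.linalg.norm(v)
def onz(m,p,z):
    o,v=ray(m,p);return o+v*(z-o[2])/v[2]
def tri(ms,ps):
    A=np.zeros((3,3));b=np.zeros(3)
    for m,p in zip(ms,ps):
        o,v=ray(m,p);P=np.eye(3)-np.outer(v,v);A+=P;b+=P@o
    X=np.linalg.solve(A,b);return X,[np.round(proj(m,X)-p,1) for m,p in zip(ms,ps)]
def mask(im,c):
    h=cv2.cvtColor(im,cv2.COLOR_RGB2HSV)
    if c=="y": return cv2.inRange(h,(22,150,110),(33,255,255))
    return cv2.inRange(h,(0,150,60),(6,255,255))|cv2.inRange(h,(174,150,60),(180,255,255))
E
python3 - <<'E'
from h import *
for n,(x0,x1,y0,y1) in {"scene":(255,340,180,265),"top":(200,285,135,185)}.items():
    im=cv2.imread(f"pics/{n}0.png")[...,::-1].copy();m=camera_model(n)
    for c in "yr":
        k=mask(im,c)[y0:y1,x0:x1];N,_,st,ce=cv2.connectedComponentsWithStats(k)
        for i in range(1,N):
            if st[i,4]>15:
                pts=np.argwhere(_==i)[:,::-1]+[x0,y0];r=cv2.minAreaRect(pts.astype(np.float32))
                print(n,c,st[i],ce[i]+[x0,y0],np.round(cv2.boxPoints(r),1).tolist())
cr=[cv2.resize(cv2.imread("pics/scene0.png")[180:265,255:340],(400,400),interpolation=3),cv2.resize(cv2.imread("pics/top0.png")[120:205,200:285],(400,400),interpolation=3)]
cv2.imwrite("pics/c0.png",np.hstack(cr))
E
```

```text
scene y [39  9 16 12 88] [301.67045455 194.40909091] [[293.3999938964844, 195.8000030517578], [308.20001220703125, 188.39999389648438], [310.3999938964844, 192.8000030517578], [295.6000061035156, 200.1999969482422]]
scene r [ 18  26  32  44 615] [284.11869919 226.38536585] [[264.0, 241.0], [285.79998779296875, 197.39999389648438], [305.0, 207.0], [283.20001220703125, 250.60000610351562]]
scene r [63 69 22 12 31] [328.5483871  253.90322581] [[318.0, 249.0], [318.6000061035156, 247.89999389648438], [339.5, 259.0], [339.0, 260.0]]
top y [32 11 15  6 64] [238.703125 148.703125] [[231.5, 150.10000610351562], [232.0, 145.8000030517578], [246.1999969482422, 147.5], [245.60000610351562, 151.8000030517578]]
top r [ 50  13  19  10 139] [260.31654676 152.        ] [[250.0, 148.0], [268.0, 148.0], [268.0, 157.0], [250.0, 157.0]]
```

View pics/c0.png

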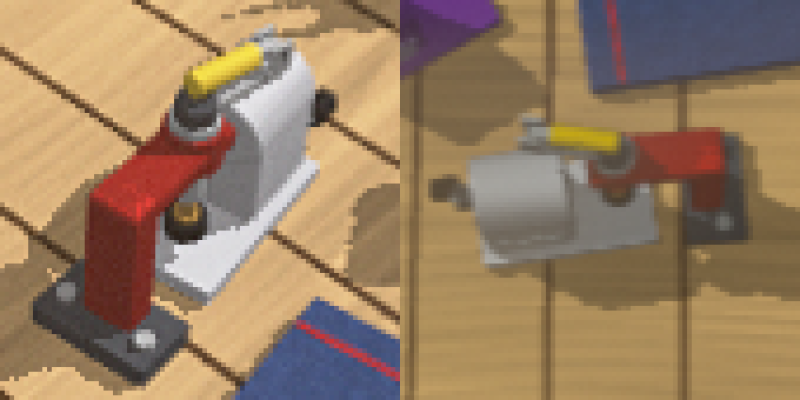

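Run:
```python
from h import *
s,t=camera_model("scene"),camera_model("top")
for a,b in [((301.7,194.4),(238.7,148.7)),((295.3,197.6),(245.2,149.6)),((308.5,191.2),(232.4,148))]:
    print(tri([s,t],[a,b]))
# base plate corners of clamp, top: crop px/4.706+ (200,120)
for n,m,off,ps in (("top",t,(115,120),[(747,240),(688,243),(735,135)]),("scene",s,(255,180),[(35,305),(140,382),(187,327)])):
    for p in ps: print(n,onz(m,np.array(p)/4.706+off,8))
for p in [(484,265),(657,238)]: print("sharp top",onz(t,np.array(p)/4.706+(115,120),8))
for p in [(205,303),(318,165)]: print("sharp sc",onz(s,np.array(p)/4.706+(255,180),8))
```

```text
(array([609.08820895,  63.07346866, 145.12824444]), [array([ 0.1, -0. ]), array([0.1, 0.1])])
(array([605.64342228,  42.51324501, 145.59037753]), [array([ 0.3, -0.1]), array([0.2, 0.2])])
(array([612.7289701 ,  83.87344939, 144.46417341]), [array([-0.4,  0.1]), array([-0.3, -0.3])])
top [572.21710278 -51.08546913   8.        ]
top [570.1219769   -7.52011691   8.        ]
top [653.06726087 -43.08986488   8.        ]
scene [574.8525393  -44.39232629   8.        ]
scene [654.86244383 -43.66692989   8.        ]
scene [647.63147415   4.30113      8.        ]
sharp top [554.07087504 142.87814961   8.        ]
sharp top [574.02100821  15.35704936   8.        ]
sharp sc [643.35855899  24.96831145   8.        ]
sharp sc [621.30420453 157.41400175   8.        ]
```

>>> carry_out(
  slide=[
    [0.8, -0.9, 0],
    [0.8, -0.9, 0],
    [0.8, -0.9, 0],
    [0.8, -0.9, 0],
    [0.8, -0.9, 0],
    [0.8, -0.9, 0],
    [0.8, -0.9, 0],
    [0.8, -0.9, 0],
    [0.8, -0.9, 0],
    [0.8, -0.9, 0],
  ],
  dr=[
    [0, 0, -0.108],
    [0, 0, -0.108],
    [0, 0, -0.108],
    [0, 0, -0.108],
    [0, 0, -0.108],
    [0, 0, -0.108],
    [0, 0, -0.108],
    [0, 0, -0.108],
    [0, 0, -0.108],
    [0, 0, -0.108],
  ],
  gripper=[100, 100, 100, 100, 100, 100, 100, 100, 100, 100],
)

```text
clock: 0.93
eef_pos: [406.8, 284.6, 302.4]
eef_rot: [-3.141, -0.0, 2.076]
wrist_force: [-0.1, -0.1, 0.1]
finger_gap: 94.0
finger_force: 0.0
```

>>> carry_out(
  slide=[
    [0.8, -0.92, 0],
    [0.8, -0.92, 0],
    [0.8, -0.92, 0],
    [0.8, -0.92, 0],
    [0.8, -0.92, 0],
    [0.8, -0.92, 0],
    [0.8, -0.92, 0],
    [0.8, -0.92, 0],
    [0.8, -0.92, 0],
    [0.8, -0.92, 0],
  ],
  dr=[
    [0, 0, -0.108],
    [0, 0, -0.108],
    [0, 0, -0.108],
    [0, 0, -0.108],
    [0, 0, -0.108],
    [0, 0, -0.108],
    [0, 0, -0.108],
    [0, 0, -0.108],
    [0, 0, -0.108],
    [0, 0, -0.108],
  ],
  gripper=[100, 100, 100, 100, 100, 100, 100, 100, 100, 100],
)

```text
clock: 1.77
eef_pos: [606.6, 56.0, 302.1]
eef_rot: [-3.14, -0.0, 1.4]
wrist_force: [0.1, 1.3, -0.2]
finger_gap: 94.0
finger_force: 0.0
```

Run:
```python
from h import *
s=read_state();print(s["clock"],s["eef_pos"],s["eef_rot"],s["joints"],s["wrist_force"])
m=camera_model("wrist");im=camera("wrist");cv2.imwrite("pics/w1.png",im[...,::-1])
print(m)
k=mask(im,"y");N,L,st,ce=cv2.connectedComponentsWithStats(k)
for i in range(1,N):
    if st[i,4]>150:
        pts=np.argwhere(L==i)[:,::-1];r=cv2.minAreaRect(pts.astype(np.float32));print(st[i],ce[i],r)
        for p in cv2.boxPoints(r): print(p,onz(m,p,143))
        print(onz(m,ce[i],143))
```

```text
1.7667 [606.63236046  56.00598877 302.08064116] [-3.14045860e+00 -7.75736334e-05  1.39955643e+00] [3.18611161e-02 4.33862870e-01 1.34063515e+00 3.11089975e-04
 1.36818974e+00 2.03038200e-01] [ 0.10489088  1.29199825 -0.24542053]
{'vfov': 59.49878891649966, 'cx': 256.96877814100304, 'cy': 191.66134501675032, 'k1': -0.036520526307668666, 'R': array([[ 0.98521861, -0.17129614, -0.00138523],
       [-0.16620864, -0.95785228,  0.23429404],
       [-0.04146051, -0.23060061, -0.97216479]]), 't': array([-587.58849978,  129.27945589,  427.40586595])}
```

View pics/w1.png

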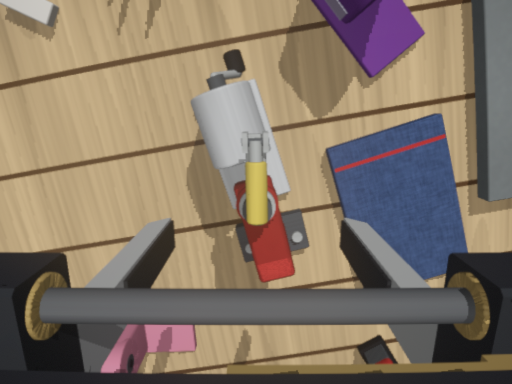

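Run:
```python
from h import *
m=camera_model("wrist");im=cv2.imread("pics/w1.png");h=cv2.cvtColor(im,cv2.COLOR_BGR2HSV)
k=cv2.inRange(h,(18,140,80),(36,255,255))[140:240,230:290];N,L,st,ce=cv2.connectedComponentsWithStats(k)
i=1+np.argmax(st[1:,4]);pts=np.argwhere(L==i)[:,::-1]+[230,140];r=cv2.minAreaRect(pts.astype(np.float32))
print(st[i],r)
for p in cv2.boxPoints(r): print(p,onz(m,p,143))
print(onz(m,ce[i]+[230,140],143),tri([m,camera_model("scene"),camera_model("top")],[ce[i]+[230,140],(301.7,194.4),(238.7,148.7)]))
print("pin",onz(m,(256,140),143),"ring",onz(m,(257,207),118),"post",onz(m,(276,275),118))
```

```text
[ 15  33  22  52 395] ((255.5, 198.5), (51.0, 21.0), 90.0)
[245. 173.] [601.31454048  80.18909661 143.        ]
[266. 173.] [616.43174519  77.57702191 143.        ]
[266. 224.] [609.98965596  38.87143428 143.        ]
[245. 224.] [594.30209216  41.57862833 143.        ]
[606.03421701  55.73506606 143.        ] (array([608.31072833,  60.46403793, 148.44712195]), [array([ 2. , -4.7]), array([-0.7, -0.6]), array([ 0.9, -0. ])])
pin [613.32842585 102.40536373 143.        ] ring [604.29447236  46.10763847 118.        ] post [610.09844287 -17.4250195  118.        ]
```

>>> carry_out(
  slide=[
    [0, 0, -0.1],
    [0, 0, -0.2],
    [0, 0, -0.292],
    [0, 0, -0.292],
    [0, 0, -0.292],
    [0, 0, -0.292],
    [0, 0, -0.292],
    [0, 0, -0.292],
    [0, 0, -0.292],
    [0, 0, -0.292],
  ],
  dr=[
    [0, 0, 0],
    [0, 0, 0],
    [0, 0, 0],
    [0, 0, 0],
    [0, 0, 0],
    [0, 0, 0],
    [0, 0, 0],
    [0, 0, 0],
    [0, 0, 0],
    [0, 0, 0],
  ],
  gripper=[60, 50, 40, 40, 40, 30, 30, 25, 25, 25],
  newtons=8,
)

```text
clock: 2.65
eef_pos: [607.1, 54.6, 230.2]
eef_rot: [3.141, -0.0, 1.399]
wrist_force: [0.5, 0.2, 0.7]
finger_gap: 30.9
finger_force: 0.0
```

>>> carry_out(
  slide=[
    [0, 0, 0],
    [0, 0, 0],
    [0, 0, 0],
    [0, 0, 0],
    [0, 0, 0],
    [0, 0, 0],
  ],
  dr=[
    [0, 0, 0],
    [0, 0, 0],
    [0, 0, 0],
    [0, 0, 0],
    [0, 0, 0],
    [0, 0, 0],
  ],
  gripper=[10, 10, 10, 10, 10, 10],
  newtons=8,
)

```text
clock: 3.15
eef_pos: [606.5, 54.6, 229.3]
eef_rot: [-3.14, 0.0, 1.399]
wrist_force: [-5.1, 0.2, 1.2]
finger_gap: 16.1
finger_force: 8.0
```

>>> carry_out(
  slide=[
    [0, 0.002, 0.027],
    [0.001, 0.008, 0.053],
    [0.003, 0.018, 0.078],
    [0.005, 0.031, 0.102],
    [0.008, 0.048, 0.123],
    [0.011, 0.067, 0.141],
    [0.011, 0.067, 0.141],
    [0.011, 0.067, 0.141],
  ],
  dr=[
    [0, 0, 0],
    [0, 0, 0],
    [0, 0, 0],
    [0, 0, 0],
    [0, 0, 0],
    [0, 0, 0],
    [0, 0, 0],
    [0, 0, 0],
  ],
  gripper=[10, 10, 10, 10, 10, 10, 10, 10],
)

```text
clock: 3.82
eef_pos: [609.3, 71.8, 265.7]
eef_rot: [-3.14, -0.0, 1.399]
wrist_force: [-8.3, 0.4, 2.1]
finger_gap: 15.6
finger_force: 8.0
```

Run:
```python
from h import *
s=read_state();print(s["clock"],s["eef_pos"],s["wrist_force"],s["finger_gap"])
a=camera("scene")[175:265,240:360];w=camera("wrist");t=camera("top")[110:200,190:290]
cv2.imwrite("pics/c2.png",np.hstack([cv2.resize(w[100:384,80:440],(480,380)),cv2.resize(a,(320,380),interpolation=3)])[...,::-1])
```

```text
3.8167 [609.31373366  71.8242616  265.7422272 ] [-8.34751838  0.37362533  2.12878714] 15.639131251524136
```

View pics/c2.png

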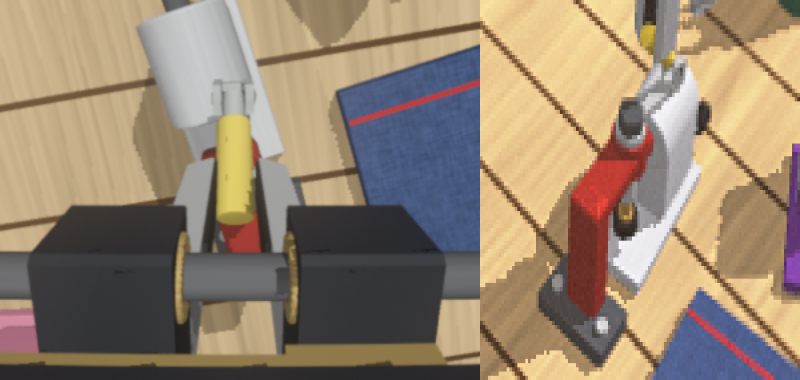

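>>> carry_out(
  slide=[
    [0.002, 0.022, 0.015],
    [0.004, 0.046, 0.027],
    [0.008, 0.072, 0.035],
    [0.012, 0.098, 0.039],
    [0.013, 0.101, 0.039],
    [0.013, 0.101, 0.039],
    [0.013, 0.101, 0.039],
  ],
  dr=[
    [0, 0, 0],
    [0, 0, 0],
    [0, 0, 0],
    [0, 0, 0],
    [0, 0, 0],
    [0, 0, 0],
    [0, 0, 0],
  ],
  gripper=[10, 10, 10, 10, 10, 10, 10],
)

```text
clock: 4.55
eef_pos: [612.9, 97.0, 276.1]
eef_rot: [3.141, -0.0, 1.399]
wrist_force: [-6.6, 0.8, 6.1]
finger_gap: 15.4
finger_force: 8.0
```

Run:
```python
from h import *
s=read_state();print(s["clock"],s["eef_pos"],s["wrist_force"],s["moment"],s["finger_gap"])
a=camera("scene")[165:265,240:360];w=camera("wrist")
cv2.imwrite("pics/w3.png",w[...,::-1]);cv2.imwrite("pics/s3.png",camera("scene")[...,::-1]);cv2.imwrite("pics/t3.png",camera("top")[...,::-1])
cv2.imwrite("pics/c3.png",np.hstack([cv2.resize(w[100:384,80:440],(480,380)),cv2.resize(a,(320,380),interpolation=3)])[...,::-1])
```

```text
4.55 [612.89438146  96.96456852 276.06732298] [-6.58265247  0.84118093  6.07775287] [-0.05596816  1.44699663 -0.04443955] 15.420980519589692
```

View pics/c3.png

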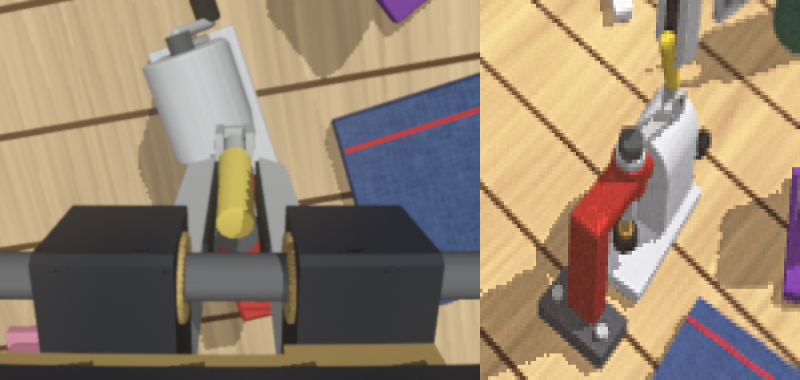

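Run:
```python
from h import *
m=camera_model("wrist");s=camera_model("scene")
print("end",onz(m,(257,267),200),"pin",onz(m,(256.5,200),143))
k=lambda p:(240+p[0]*120/320,165+p[1]*100/380)
print("scene end",onz(s,k((668,0)) if 0 else k((188,37)),198),"sleeve bottom",onz(s,k((194,84)),154))
print(np.round(proj(s,[[614,99.7,140],[614,99.7,200],[605,45.5,140]]),1), k((188,37)),k((194,84)))
print(np.round(proj(m,[[614,99.7,140],[614,99.7,200],[605,45.5,140]]),1))
```

```text
end [610.94503065  85.80047869 200.        ] pin [614.15619399 105.94043107 143.        ]
scene end [611.73466075  87.72806513 198.        ] sleeve bottom [617.18525886  96.27128168 154.        ]
[[312.1 189.9]
 [314.3 172.3]
 [296.  198.4]] (310.5, 174.73684210526315) (312.75, 187.10526315789474)
[[257.9 207.7]
 [258.2 241.1]
 [258.5 281.3]]
```

>>> carry_out(
  slide=[
    [0.001, 0.01, 0.004],
    [0.002, 0.02, 0.008],
    [0.003, 0.028, 0.008],
    [0.004, 0.036, 0.008],
    [0.004, 0.036, 0.008],
    [0.004, 0.036, 0.008],
  ],
  dr=[
    [0, 0, 0],
    [0, 0, 0],
    [0, 0, 0],
    [0, 0, 0],
    [0, 0, 0],
    [0, 0, 0],
  ],
  gripper=[10, 10, 10, 10, 10, 10],
)

```text
clock: 5.25
eef_pos: [614.1, 105.9, 277.2]
eef_rot: [3.141, -0.001, 1.399]
wrist_force: [-3.8, 0.0, 5.1]
finger_gap: 13.8
finger_force: 7.8
```

Run:
```python
from h import *
s=read_state();print(s["clock"],s["eef_pos"],s["wrist_force"],s["moment"],s["finger_gap"])
a=camera("scene");w=camera("wrist")
m=camera_model("wrist");sm=camera_model("scene")
for im,(x0,x1,y0,y1),mm in ((w,(235,285,180,290),m),(a,(300,330,165,195),sm)):
    h=cv2.cvtColor(im,cv2.COLOR_RGB2HSV);k=cv2.inRange(h,(20,90,60),(34,255,255))[y0:y1,x0:x1];N,L,st,ce=cv2.connectedComponentsWithStats(k);i=1+np.argmax(st[1:,4])
    P=np.argwhere(L==i)[:,::-1]+[x0,y0];lo,hi=P[:,1].min(),P[:,1].max()
    print(len(P),"rows",lo,hi,"cols",P[P[:,1]<=lo+1,0].mean(),P[P[:,1]>=hi-1,0].mean(),P[:,0].min(),P[:,0].max())
    print(np.round(proj(mm,[[616,102,154],[616,102,200],[616,102,140]]),1).tolist())
```

```text
5.25 [614.09448499 105.87434054 277.24013888] [-3.76767091  0.04193892  5.07330853] [ 0.0523521   0.91585556 -0.04759205] 13.809127274196841
1537 rows 220 281 cols 255.69565217391303 255.5 242 271
[[260.9, 222.8], [262.0, 251.9], [260.6, 216.1]]
146 rows 170 187 cols 309.375 312.77777777777777 300 316
[[313.8, 185.8], [315.5, 172.3], [313.3, 189.8]]
```

>>> carry_out(
  slide=[
    [0, 0, 0],
    [0, 0, 0],
    [0, 0, 0],
    [0, 0, 0],
  ],
  dr=[
    [0, 0, 0],
    [0, 0, 0],
    [0, 0, 0],
    [0, 0, 0],
  ],
  gripper=[45, 45, 45, 45],
)

```text
clock: 5.68
eef_pos: [614.1, 105.5, 276.5]
eef_rot: [3.141, 0.0, 1.399]
wrist_force: [-0.2, -0.2, 0.3]
finger_gap: 37.1
finger_force: 0.0
```

Run:
```python
from h import *
s=read_state();print(s["clock"],s["eef_pos"],s["wrist_force"],s["moment"],s["finger_gap"])
w=camera("wrist");a=camera("scene");cv2.imwrite("pics/w5.png",w[...,::-1]);cv2.imwrite("pics/s5.png",a[...,::-1])
cv2.imwrite("pics/c5.png",np.hstack([cv2.resize(w[150:310,170:345],(440,400)),cv2.resize(a[160:220,285:340],(360,400),interpolation=3)])[...,::-1])
```

```text
5.6833 [614.06255818 105.48649072 276.46602526] [-0.2318902  -0.16934429  0.34702142] [-0.04810632  0.06165363 -0.0031344 ] 37.123146245626586
```

View pics/c5.png

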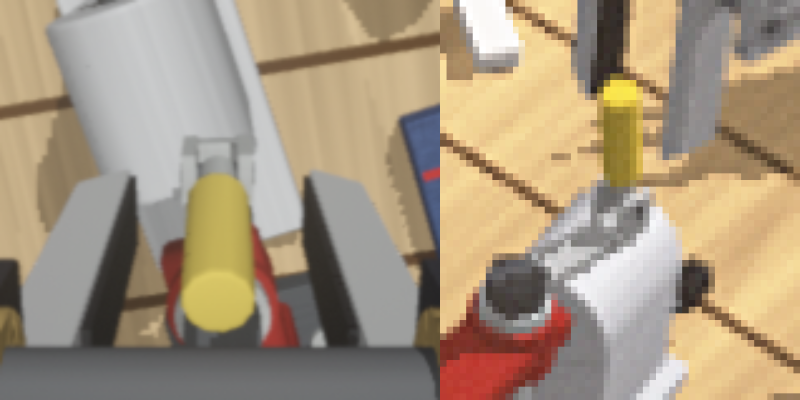

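Run:
```python
from h import *
m=camera_model("wrist");s=camera_model("scene")
print(tri([m,s],[(256.3,270),(312.8,174.2)]))
print(tri([m,s],[(256.7,211),(312.8,190.5)]))
print(onz(m,(256.3,270),200),onz(s,(312.8,174.2),200))
P=np.array([614.5,101.5,140]);d=np.array([.166,.986,0])
for th in (1.2,1.3,1.4,1.5,1.6):
    e=P+60*(-np.cos(th)*d+np.sin(th)*np.array([0,0,1]));print(th,np.round(e),np.round(proj(m,e),1),np.round(proj(s,e),1))
print(np.round(proj(m,P),1),np.round(proj(s,P),1))
```

```text
(array([612.9092562 ,  92.73568893, 198.51490632]), [array([ 2.9, -2.1]), array([-0.7, -0.3])])
(array([613.39676496, 104.20696003, 134.30246682]), [array([-0.2,  0.1]), array([0.1, 0. ])])
[611.33829095  92.57544848 200.        ] [615.88932904  91.48820245 200.        ]
1.2 [611.  80. 196.] [259.5 287.6] [308.2 176.6]
1.3 [612.  86. 198.] [259.5 279.7] [310.  175.2]
1.4 [613.  91. 199.] [259.5 270.7] [311.8 173.9]
1.5 [614.  97. 200.] [259.4 260.8] [313.6 172.8]
1.6 [615. 103. 200.] [259.4 250. ] [315.4 171.9]
[258.8 217. ] [312.7 189.6]
```

>>> carry_out(
  slide=[
    [-0.003, -0.02, 0],
    [-0.006, -0.042, 0],
    [-0.006, -0.042, 0],
    [-0.006, -0.042, 0],
    [-0.006, -0.042, 0],
    [-0.006, -0.042, 0],
    [-0.006, -0.042, 0],
    [-0.006, -0.042, 0],
  ],
  dr=[
    [0, 0, 0],
    [0, 0, 0],
    [0, 0, 0],
    [0, 0, 0],
    [0, 0, 0],
    [0, 0, 0],
    [0, 0, 0],
    [0, 0, 0],
  ],
  gripper=[45, 45, 45, 10, 10, 10, 10, 10],
  newtons=20,
)

```text
clock: 6.45
eef_pos: [612.3, 95.3, 276.6]
eef_rot: [-3.141, -0.0, 1.399]
wrist_force: [-3.6, 1.1, 1.5]
finger_gap: 15.5
finger_force: 20.0
```

>>> carry_out(
  slide=[
    [0.003, 0.018, 0],
    [0.006, 0.036, 0],
    [0.009, 0.054, 0],
    [0.012, 0.07, 0],
    [0.012, 0.07, 0],
    [0.012, 0.07, 0],
  ],
  dr=[
    [-0.005, 0.001, 0],
    [-0.01, 0.0017, 0],
    [-0.015, 0.0026, 0],
    [-0.02, 0.0034, 0],
    [-0.02, 0.0034, 0],
    [-0.02, 0.0034, 0],
  ],
  gripper=[10, 10, 10, 10, 10, 10],
)

```text
clock: 6.95
eef_pos: [615.2, 112.8, 276.4]
eef_rot: [-3.141, 0.127, 1.399]
wrist_force: [-3.8, 0.3, -0.5]
finger_gap: 15.2
finger_force: 20.0
```

Run:
```python
from h import *
s=read_state();print(s["clock"],s["eef_pos"],s["eef_rot"],s["wrist_force"],s["moment"],s["finger_gap"])
```

```text
6.95 [615.23061435 112.84532767 276.41576693] [-3.14098689  0.12688285  1.39936771] [-3.82509121  0.25343283 -0.53792588] [-0.07240974  0.78112987 -0.09538326] 15.223537154670959
```

>>> carry_out(
  slide=[
    [0, 0, 0],
    [0, 0, 0],
    [0, 0, 0],
    [-0.004, -0.023, 0],
    [-0.008, -0.046, 0],
    [-0.008, -0.046, 0],
    [-0.008, -0.046, 0],
  ],
  dr=[
    [0, 0, 0],
    [0, 0, 0],
    [0, 0, 0],
    [0.01, -0.0017, 0],
    [0.02, -0.0034, 0],
    [0.02, -0.0034, 0],
    [0.02, -0.0034, 0],
  ],
  gripper=[45, 45, 45, 45, 45, 45, 45],
)

```text
clock: 7.53
eef_pos: [613.6, 100.4, 277.0]
eef_rot: [3.141, 0.001, 1.397]
wrist_force: [-0.5, 0.1, 0.1]
finger_gap: 42.5
finger_force: 0.0
```

Run:
```python
from h import *
s=read_state();print(s["clock"],s["eef_pos"],s["eef_rot"],s["wrist_force"],s["finger_gap"])
m=camera_model("wrist");sm=camera_model("scene")
w=camera("wrist");a=camera("scene");cv2.imwrite("pics/w6.png",w[...,::-1]);cv2.imwrite("pics/s6.png",a[...,::-1])
cv2.imwrite("pics/c6.png",np.hstack([cv2.resize(w[150:310,170:345],(440,400)),cv2.resize(a[160:220,285:340],(360,400),interpolation=3)])[...,::-1])
P=np.array([614.5,101.5,140]);d=np.array([.166,.986,0])
for th in (1.3,1.4,1.5,1.6):
    e=P+60*(-np.cos(th)*d+np.sin(th)*np.array([0,0,1]));print(th,np.round(e),np.round(proj(m,e),1),np.round(proj(sm,e),1))
```

```text
7.5333 [613.55971096 100.3521792  276.95074235] [3.14103686e+00 1.36166341e-03 1.39719448e+00] [-0.4711789   0.14665607  0.13664728] 42.53080707526003
1.3 [612.  86. 198.] [258.7 270.2] [310.  175.2]
1.4 [613.  91. 199.] [258.6 261.1] [311.8 173.9]
1.5 [614.  97. 200.] [258.5 250.9] [313.6 172.8]
1.6 [615. 103. 200.] [258.5 240. ] [315.4 171.9]
```

View pics/c6.png

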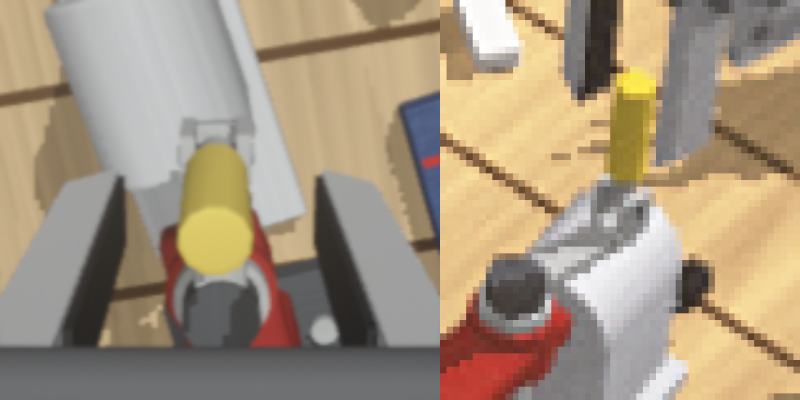

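>>> carry_out(
  slide=[
    [-0.003, -0.001, -0.02],
    [-0.003, -0.001, -0.04],
    [-0.003, -0.001, -0.04],
    [-0.003, -0.001, -0.04],
    [-0.003, -0.001, -0.04],
    [-0.003, -0.001, -0.04],
    [-0.003, -0.001, -0.04],
    [-0.003, -0.001, -0.04],
  ],
  dr=[
    [0, 0, 0],
    [0, 0, 0],
    [0, 0, 0],
    [0, 0, 0],
    [0, 0, 0],
    [0, 0, 0],
    [0, 0, 0],
    [0, 0, 0],
  ],
  gripper=[45, 45, 45, 10, 10, 10, 10, 10],
  newtons=25,
)

```text
clock: 8.3
eef_pos: [612.7, 100.8, 266.8]
eef_rot: [3.141, -0.0, 1.399]
wrist_force: [0.2, -0.2, 0.4]
finger_gap: 15.5
finger_force: 25.0
```

```bash
cat > plan.py <<'E'
import numpy as np,sys
# usage: plan.py D_start D_end n  (crank turned so far, rad) -> rows
C=np.array([604,46.5]);p0=np.radians(80.8)
T=lambda D:C+55*np.array([np.cos(p0-D),np.sin(p0-D)])
if __name__=="__main__":
    a,b,n=float(sys.argv[1]),float(sys.argv[2]),int(sys.argv[3])
    for d in np.linspace(a,b,n+1)[1:]: print(round(d,3),np.round((T(d)-T(a))/250,4),round(-(d-a)/2/np.pi,4))
E
cat > st.py <<'E'
from h import *
from plan import C,p0
s=read_state();p=s["eef_pos"][:2]-C;a=np.arctan2(p[1],p[0]);f=s["wrist_force"]
print(s["clock"],"D",round((p0-a)%6.283,3),"r",np.hypot(*p).round(1),"tang push",round(-f[0]*np.sin(a)+f[1]*np.cos(a),2),"rad",round(f[0]*np.cos(a)+f[1]*np.sin(a),2),"fz",f[2].round(1),"gap",round(s["finger_gap"],1),s["joints"][5].round(2))
E
python3 st.py; python3 plan.py 0 0.3 6;python3 plan.py 0.3 0.5 4
```

```text
8.3 D 6.282 r 55.0 tang push -0.25 rad -0.14 fz 0.4 gap 15.5 0.28
0.05 [ 0.0108 -0.002 ] -0.008
0.1 [ 0.0215 -0.0046] -0.0159
0.15 [ 0.0321 -0.0077] -0.0239
0.2 [ 0.0424 -0.0113] -0.0318
0.25 [ 0.0526 -0.0155] -0.0398
0.3 [ 0.0626 -0.0201] -0.0477
0.35 [ 0.0097 -0.0051] -0.008
0.4 [ 0.0192 -0.0107] -0.0159
0.45 [ 0.0284 -0.0168] -0.0239
0.5 [ 0.0372 -0.0234] -0.0318
```

>>> carry_out(
  slide=[
    [0.0108, -0.002, 0],
    [0.0215, -0.0046, 0],
    [0.0321, -0.0077, 0],
    [0.0424, -0.0113, 0],
    [0.0526, -0.0155, 0],
    [0.0626, -0.0201, 0],
  ],
  dr=[
    [0, 0, -0.008],
    [0, 0, -0.016],
    [0, 0, -0.024],
    [0, 0, -0.032],
    [0, 0, -0.04],
    [0, 0, -0.048],
  ],
  gripper=[10, 10, 10, 10, 10, 10],
)

```text
clock: 8.8
eef_pos: [627.8, 96.3, 266.7]
eef_rot: [-3.139, 0.0, 1.095]
wrist_force: [-7.6, 4.8, 2.4]
finger_gap: 15.0
finger_force: 25.0
```

```bash
python3 st.py
```

```text
8.8 D 0.285 r 55.2 tang push 8.95 rad 1.05 fz 2.4 gap 15.0 0.57
```

>>> carry_out(
  slide=[
    [0.0097, -0.0051, 0],
    [0.0192, -0.0107, 0],
    [0.0284, -0.0168, 0],
    [0.0372, -0.0234, 0],
  ],
  dr=[
    [0, 0, -0.008],
    [0, 0, -0.016],
    [0, 0, -0.024],
    [0, 0, -0.032],
  ],
  gripper=[10, 10, 10, 10],
)

```text
clock: 9.13
eef_pos: [637.2, 90.8, 266.8]
eef_rot: [-3.139, 0.0, 0.894]
wrist_force: [-7.1, 5.9, 2.8]
finger_gap: 15.4
finger_force: 25.0
```

```bash
python3 st.py;python3 plan.py 0.5 0.65 3;python3 plan.py 0.65 0.8 3;python3 plan.py 0.8 0.95 3; python3 plan.py .95 1.1 3
```

```text
9.1333 D 0.482 r 55.3 tang push 9.24 rad 0.43 fz 2.8 gap 15.4 0.76
0.55 [ 0.0085 -0.007 ] -0.008
0.6 [ 0.0167 -0.0143] -0.0159
0.65 [ 0.0244 -0.0221] -0.0239
0.7 [ 0.0074 -0.0082] -0.008
0.75 [ 0.0143 -0.0167] -0.0159
0.8 [ 0.0209 -0.0255] -0.0239
0.85 [ 0.0061 -0.0092] -0.008
0.9 [ 0.0117 -0.0186] -0.0159
0.95 [ 0.0168 -0.0284] -0.0239
1.0 [ 0.0046 -0.01  ] -0.008
1.05 [ 0.0088 -0.0202] -0.0159
1.1 [ 0.0124 -0.0306] -0.0239
```

Runs free at about 9.1 N while moving; continuing in 0.15 rad calls.

>>> carry_out(
  slide=[
    [0.0085, -0.007, 0],
    [0.0167, -0.0143, 0],
    [0.0244, -0.0221, 0],
  ],
  dr=[
    [0, 0, -0.008],
    [0, 0, -0.016],
    [0, 0, -0.024],
  ],
  gripper=[10, 10, 10],
)

```text
clock: 9.38
eef_pos: [643.3, 85.4, 266.8]
eef_rot: [-3.139, 0.0, 0.743]
wrist_force: [-4.7, 7.0, 1.9]
finger_gap: 15.1
finger_force: 25.0
```

```bash
python3 st.py
```

```text
9.3833 D 0.631 r 55.3 tang push 8.29 rad 1.63 fz 1.9 gap 15.1 0.9
```

>>> carry_out(
  slide=[
    [0.0074, -0.0082, 0],
    [0.0143, -0.0167, 0],
    [0.0209, -0.0255, 0],
  ],
  dr=[
    [0, 0, -0.008],
    [0, 0, -0.016],
    [0, 0, -0.024],
  ],
  gripper=[10, 10, 10],
)

```text
clock: 9.63
eef_pos: [648.6, 79.1, 266.8]
eef_rot: [-3.139, -0.0, 0.593]
wrist_force: [-4.4, 7.4, 2.3]
finger_gap: 15.2
finger_force: 25.0
```

```bash
python3 st.py
```

```text
9.6333 D 0.779 r 55.3 tang push 8.62 rad 0.83 fz 2.3 gap 15.2 1.04
```

>>> carry_out(
  slide=[
    [0.0061, -0.0092, 0],
    [0.0117, -0.0186, 0],
    [0.0168, -0.0284, 0],
  ],
  dr=[
    [0, 0, -0.008],
    [0, 0, -0.016],
    [0, 0, -0.024],
  ],
  gripper=[10, 10, 10],
)

```text
clock: 9.88
eef_pos: [652.9, 72.1, 266.8]
eef_rot: [-3.139, -0.0, 0.442]
wrist_force: [-3.8, 8.0, 1.7]
finger_gap: 15.3
finger_force: 25.0
```

```bash
python3 st.py
```

```text
9.8833 D 0.928 r 55.2 tang push 8.86 rad 0.39 fz 1.7 gap 15.3 1.18
```

>>> carry_out(
  slide=[
    [0.0046, -0.01, 0],
    [0.0088, -0.0202, 0],
    [0.0124, -0.0306, 0],
  ],
  dr=[
    [0, 0, -0.008],
    [0, 0, -0.016],
    [0, 0, -0.024],
  ],
  gripper=[10, 10, 10],
)

```text
clock: 10.13
eef_pos: [656.2, 64.5, 266.8]
eef_rot: [-3.139, -0.0, 0.291]
wrist_force: [-2.1, 8.3, 0.9]
finger_gap: 15.5
finger_force: 25.0
```

```bash
python3 st.py; for a in 1.1 1.25 1.4 1.55 1.7 1.85; do python3 plan.py $a $(python3 -c "print($a+.15)") 3;done
```

```text
10.1333 D 1.077 r 55.2 tang push 8.49 rad 0.73 fz 0.9 gap 15.5 1.32
1.15 [ 0.0031 -0.0106] -0.008
1.2 [ 0.0057 -0.0213] -0.0159
1.25 [ 0.0077 -0.0321] -0.0239
1.3 [ 0.0015 -0.0109] -0.008
1.35 [ 0.0024 -0.0219] -0.0159
1.4 [ 0.0028 -0.0328] -0.0239
1.45 [-0.0002 -0.011 ] -0.008
1.5 [-0.0009 -0.022 ] -0.0159
1.55 [-0.0021 -0.0329] -0.0239
1.6 [-0.0018 -0.0108] -0.008
1.65 [-0.0041 -0.0216] -0.0159
1.7 [-0.007  -0.0322] -0.0239
1.75 [-0.0034 -0.0105] -0.008
1.8 [-0.0073 -0.0207] -0.0159
1.85 [-0.0118 -0.0308] -0.0239
1.9 [-0.0049 -0.0098] -0.008
1.95 [-0.0103 -0.0194] -0.0159
2.0 [-0.0162 -0.0287] -0.0239
```

>>> carry_out(
  slide=[
    [0.0031, -0.0106, 0],
    [0.0057, -0.0213, 0],
    [0.0077, -0.0321, 0],
  ],
  dr=[
    [0, 0, -0.008],
    [0, 0, -0.016],
    [0, 0, -0.024],
  ],
  gripper=[10, 10, 10],
)

```text
clock: 10.38
eef_pos: [658.2, 56.5, 266.8]
eef_rot: [-3.139, -0.001, 0.14]
wrist_force: [0.0, 9.0, 0.9]
finger_gap: 15.1
finger_force: 25.0
```

```bash
python3 st.py
```

```text
10.3833 D 1.228 r 55.1 tang push 8.83 rad 1.67 fz 0.9 gap 15.1 1.46
```

>>> carry_out(
  slide=[
    [0.0015, -0.0109, 0],
    [0.0024, -0.0219, 0],
    [0.0028, -0.0328, 0],
  ],
  dr=[
    [0, 0, -0.008],
    [0, 0, -0.016],
    [0, 0, -0.024],
  ],
  gripper=[10, 10, 10],
)

```text
clock: 10.63
eef_pos: [659.0, 48.3, 266.8]
eef_rot: [-3.139, -0.001, -0.01]
wrist_force: [1.0, 9.5, -1.4]
finger_gap: 15.1
finger_force: 25.0
```

```bash
python3 st.py
```

```text
10.6333 D 1.377 r 55.0 tang push 9.46 rad 1.27 fz -1.4 gap 15.1 1.6
```

>>> carry_out(
  slide=[
    [-0.0002, -0.011, 0],
    [-0.0009, -0.022, 0],
    [-0.0021, -0.0329, 0],
  ],
  dr=[
    [0, 0, -0.008],
    [0, 0, -0.016],
    [0, 0, -0.024],
  ],
  gripper=[10, 10, 10],
)

```text
clock: 10.88
eef_pos: [658.6, 40.1, 266.9]
eef_rot: [-3.139, -0.001, -0.161]
wrist_force: [2.3, 10.8, -1.2]
finger_gap: 15.4
finger_force: 25.0
```

```bash
python3 st.py
```

```text
10.8833 D 1.526 r 54.9 tang push 11.02 rad 1.02 fz -1.2 gap 15.4 1.74
```

>>> carry_out(
  slide=[
    [-0.0018, -0.0108, 0],
    [-0.0041, -0.0216, 0],
  ],
  dr=[
    [0, 0, -0.008],
    [0, 0, -0.016],
  ],
  gripper=[10, 10],
)

```text
clock: 11.05
eef_pos: [657.6, 35.0, 266.8]
eef_rot: [-3.138, -0.001, -0.262]
wrist_force: [3.3, 11.7, -1.4]
finger_gap: 15.3
finger_force: 25.0
```

```bash
python3 st.py; python3 plan.py 1.65 1.75 2
```

```text
11.05 D 1.622 r 54.8 tang push 12.14 rad 0.76 fz -1.4 gap 15.3 1.83
1.7 [-0.0029 -0.0106] -0.008
1.75 [-0.0063 -0.0211] -0.0159
```

>>> carry_out(
  slide=[
    [-0.0029, -0.0106, 0],
    [-0.0063, -0.0211, 0],
  ],
  dr=[
    [0, 0, -0.008],
    [0, 0, -0.016],
  ],
  gripper=[10, 10],
)

```text
clock: 11.22
eef_pos: [656.2, 29.9, 266.9]
eef_rot: [-3.138, -0.001, -0.362]
wrist_force: [5.5, 13.0, -2.1]
finger_gap: 15.5
finger_force: 25.0
```

```bash
python3 st.py; python3 plan.py 1.75 1.85 2
```

```text
11.2167 D 1.718 r 54.7 tang push 14.02 rad 1.27 fz -2.1 gap 15.5 1.92
1.8 [-0.0039 -0.0103] -0.008
1.85 [-0.0084 -0.0203] -0.0159
```

>>> carry_out(
  slide=[
    [0, 0, 0],
    [0, 0, 0],
    [0, 0, 0],
  ],
  dr=[
    [0, 0, 0],
    [0, 0, 0],
    [0, 0, 0],
  ],
  gripper=[10, 10, 10],
)

```text
clock: 11.47
eef_pos: [656.1, 29.6, 266.9]
eef_rot: [-3.139, -0.001, -0.36]
wrist_force: [3.9, 9.2, -0.4]
finger_gap: 15.2
finger_force: 25.0
```

```bash
python3 st.py
```

```text
11.4667 D 1.723 r 54.8 tang push 9.98 rad 0.88 fz -0.4 gap 15.2 1.92
```

>>> carry_out(
  slide=[
    [0, 0, 0],
    [0, 0, 0],
    [0, 0, 0],
    [0, 0, 0],
    [0, 0, 0.04],
    [0, 0, 0.1],
    [0, 0, 0.2],
    [0, 0, 0.3],
    [0, 0, 0.3],
    [0, 0, 0.3],
  ],
  dr=[
    [0, 0, 0],
    [0, 0, 0],
    [0, 0, 0],
    [0, 0, 0],
    [0, 0, 0],
    [0, 0, 0],
    [0, 0, 0],
    [0, 0, 0],
    [0, 0, 0],
    [0, 0, 0],
  ],
  gripper=[50, 50, 50, 50, 50, 50, 50, 50, 50, 50],
)

```text
clock: 12.3
eef_pos: [655.9, 28.0, 343.8]
eef_rot: [-3.141, -0.003, -0.361]
wrist_force: [0.3, 0.3, -0.9]
finger_gap: 47.2
finger_force: 0.0
```

Run:
```python
from h import *
s=read_state();print(s["clock"],s["eef_pos"],s["wrist_force"])
m=camera_model("wrist");sm=camera_model("scene")
w=camera("wrist");a=camera("scene");cv2.imwrite("pics/s7.png",a[...,::-1])
cv2.imwrite("pics/c7.png",np.hstack([cv2.resize(w,(440,330)),cv2.resize(a[165:265,250:345],(360,330),interpolation=3)])[...,::-1])
P=np.array([656,29.5,140]);d=np.array([.952,-.306,0])
for th in (1.2,1.4,1.55):
    e=P+60*(-np.cos(th)*d+np.sin(th)*np.array([0,0,1]));print(th,np.round(proj(m,e),1),np.round(proj(sm,e),1))
print(proj(m,P),proj(sm,P))
b=cv2.imread("pics/scene0.png")[...,::-1];df=cv2.absdiff(a,b).max(2)[100:384];
N,L,st,ce=cv2.connectedComponentsWithStats((df>40).astype(np.uint8));print([x.tolist() for x in st[1:] if x[4]>12])
```

```text
12.3 [655.90799284  28.01625473 343.78219797] [ 0.29499136  0.3347336  -0.8656396 ]
1.2 [255.7 238.1] [304.5 189.7]
1.4 [254.8 224.5] [307.2 191.7]
1.55 [254.2 212.8] [309.2 193.7]
[254.68065309 191.44510036] [307.39186862 211.62303618]
[[101, 0, 24, 27, 402], [167, 0, 16, 9, 50], [273, 0, 87, 86, 3451], [154, 13, 12, 11, 59], [180, 21, 65, 22, 537], [0, 26, 135, 189, 5669], [83, 71, 31, 16, 190], [293, 85, 25, 29, 345], [0, 100, 34, 63, 1158], [286, 113, 11, 8, 41], [289, 123, 10, 14, 98], [250, 135, 16, 6, 28], [234, 146, 6, 6, 20], [0, 159, 3, 8, 15], [254, 160, 6, 4, 13], [222, 162, 31, 10, 116], [165, 167, 47, 25, 589], [128, 181, 48, 25, 468]]
```

View pics/c7.png

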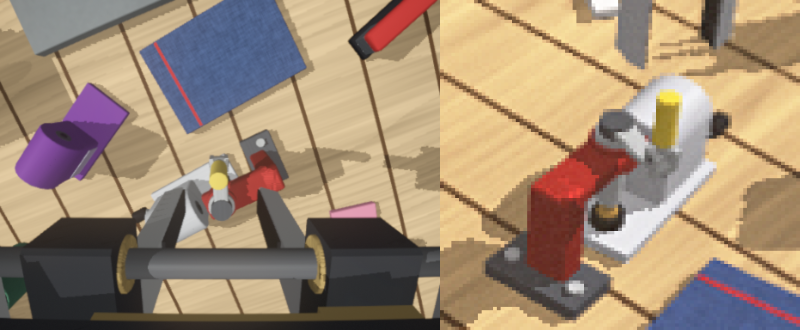

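```bash
python3 -c "
from cell import *
print(sign_off())"
```

```text
the job is handed in; nothing more can be done
None
```

I unfolded the grip to about 1.55 rad, then wound the crank about 1.7 rad clockwise to roughly 5 N extra push at the grip (about 28–34 N on the foot, estimated). I let go with the grip upright and the arm clear and handed the job in at about 12 s; no verdict was shown.

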